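# Raise a shelf prop one notch and seat it on its gravity pawl

### The job

Lift the sliding ladder of the shelf prop by its pine head until its lower rung has pushed up and passed the orange gravity pawl and the pawl has dropped back under it, then lower the ladder gently until that rung sits on the pawl and bears its weight, and let go. Do not bang it against the stop above or force or drop it onto the pawl, and leave the other things on the bench where they are.

Things in the scene. Friction and masses are not known exactly. Their poses are not given: they have to be found in the camera images.
- frame: fixed black steel frame of the prop; origin under its centre on the bench, z up, y along the ladder's width. Base plate 170 x 160 x 12 mm; two upright C channels (x -17 to 17, |y| 25 to 46 mm, tops 180 mm above the bench) guide the ladder with 2 mm play, so it slides only straight up and down. The ladder must never load the frame, its stop or its pawl with more than 25 N
- stop (a point): middle between two yellow stop bridges across the channels, level with their undersides, 116 mm above the bench. The ladder's yellow foot meets them when the ladder has risen 92 mm from its collapsed start; they sit on springs and yield about 1 mm per 3 N, at most 8 mm
- pawl (a joint): angle (rad) of the orange gravity pawl on the frame's +x side: 0 = level on its rest, where it bears a rung. A rung rising from below tips it up; at about 0.7 to 0.9 it slips off the rung and falls back to 0 by itself in 0.5 s. Pivot 36 mm to +x of the ladder, nominally 140 mm above the bench, but its grey bracket is clamped up to 12 mm higher or lower and no reading tells where
- head (a point): centre of the ladder's pine head, 30 mm thick (its x) x 120 mm long (its y) x 38 mm high, to be gripped from above across the 30 mm; 231 mm above the bench at the start, nothing within 30 mm below its underside. z up, x and y parallel to the frame's
- low_rung (a point): centre of the ladder's lower rung, a bar of 12 mm diameter along y, 129 mm below the head's centre, 102 mm above the bench at the start. It passes the pawl when the ladder has risen 54 to 84 mm, and sits on the pawl with the ladder 36 to 60 mm above its start (rung centre 10 mm above the pivot), according to the hidden bracket height
- ladder: the loose aluminium sliding ladder, 238 mm high, 0.5 to 0.9 kg; origin under its foot, 219 mm below the head's centre, z up. It starts collapsed with its foot on the base plate; only the robot or the pawl can hold it up. Released a few mm above the pawl it falls too hard
- bin_mid (a point): centre of a loose open pine bin with a black label, 150 x 100 x 75 mm, not to be disturbed
- jar_mid (a point): centre of a loose amber glass screw jar, 56 mm diameter, 85 mm high, not to be disturbed
- screwdriver: loose screwdriver with a red handle lying on the bench, about 200 mm long, origin under its middle, not to be disturbed

How it is judged (in metres and radians):
On the way, in this order (a step that is already met when the one before it is completed fails the run):
1. the rising rung pushes the pawl up (value of joint pawl above 0.3 rad), for 0.02 s.
2. the rung is above the pawl, which has dropped back to level (value of joint pawl below 0.08 rad and z of low_rung in the frame of frame above 0.146 m), for 0.1 s.
At the end, for the whole second after the job is handed in: the lower rung rests on the level pawl (pawl within 0.08 rad of level, rung centre 135 to 165 mm above the bench, according to the bracket), the ladder upright within 0.06 rad, at rest and released, borne by the frame and its pawl alone (value of joint pawl below 0.08 rad and z of low_rung in the frame of frame between 0.135 and 0.165 m and contact force between ladder and frame above 3 N and contact force between the fingers and ladder below 0.1 N and linear speed of ladder below 0.01 m/s and angle between ladder's own z axis and vertical below 0.06 rad); the robot touches nothing.
It fails at once if the ladder loads the frame, its stop or its pawl with more than 25 N (contact force between ladder and frame above 25 N).
It fails at once if the ladder is dropped (falls free of the fingers faster than 0.2 m/s) (contact force between the fingers and ladder below 0.1 N and linear speed of ladder above 0.2 m/s).
It fails at once if the bin is shoved more than 20 mm (distance of bin_mid from where it was at the start of the episode above 0.02 m).
It fails at once if the jar is shoved more than 20 mm (distance of jar_mid from where it was at the start of the episode above 0.02 m).
It fails at once if the screwdriver is shoved more than 20 mm (distance of screwdriver from where it was at the start of the episode above 0.02 m).
It also fails if it takes over 48 s, if anything falls off the work surface, if the arm or the gripper's body presses on something with over 40 N, if the wrist force passes 120 N, or if a joint passes its speed limit or range.

### The arm

A 7-joint arm with a two-finger parallel gripper is mounted at the origin on the work surface. World frame = base frame: x ahead of the robot, y to its left, z up, the work surface at z = 0. Lengths are in mm, angles in rad, forces in N, time in s.
With the tool pointing down it reaches from about 425 to 1025 mm from the base axis. Payload 9.4 kg.
Tool frame: the origin (TCP) lies at the very end of the fingers, on their centre line; the grasp point (between the pads) lies 19 mm behind it; z points along the fingers, y is the direction in which the jaws open and shut (so a half turn about z gives the same grasp; the last joint's range is limited). The gripper opens to 93 mm and grips with 3 to 60 N. Pads are 15 mm wide; open, the fingers measure 128 mm over their backs; the gripper's body (75 mm by 188 mm) begins 65 mm behind the grasp point.
Start: joints at [1.05, 0.599, -0.003, 1.599, 0.002, 0.943, -0.08], TCP at [311.287, -654.771, 218.618] pointing down, gripper open.
Joint ranges: [-2.57, 2.57], [-0.35, 1.97], [-1.29, 1.29], [0.11, 2.56], [-1.05, 4.19], [0.11, 1.86], [-2.63, 2.63]. Speed limits (rad/s): [2.22, 2.22, 3.01, 3.01, 3.14, 3.14, 3.14].

### API

Orientations are given as a rotation vector (axis times angle).
In Python, from cell import observe, eyes, env gives the robot as it stands.
- The arm moves only by the shell command python3 -m inch 'ROWS' [FORCE]. ROWS is JSON, a list of rows, each an object with "delta_pos": the shift along the tool's x, y, z in m, a list of three; "roll": the turn about the tool's z in degrees; "jaw": the opening, from -1 (shut) to 1 (fully open). In form: [{"delta_pos": [tx, ty, tz], "roll": roll, "jaw": jaw}, ...]. A call has 1 to 20 rows; each row is the pose to reach, as a shift and turn from the pose commanded when the call began, along the tool's axes at that moment; what a row does not reach only later rows make up. A row lasts 1/8 s, in which the tool goes at most 62.5 mm and 10.7 degrees, less where a joint would pass 70% of its speed; a pose out of reach is approached as far as the arm can. A call with a gripper value outside its range is refused whole. The fingers move at their own pace and stop on an object; FORCE is the grip in N (left out, the last holds). Time passes only in rows, so rows that repeat a pose let the fingers close. It gives the time, the measured TCP pose, the force and the opening at its end, in the units of the state.
- observe(): the state, without advancing time (a new reading comes with each control period).
- eyes.read_camera(name): name is "side" or "top" or "wrist"; returns the picture (400x640x3 uint8, blue, green, red); there is no depth.
- eyes.calibration(name): a dict with "fx", "fy", "cx", "cy" (pixels), "k1" (the pictures are not rectified: a ray, as slopes to the right and down, at radius r is drawn at 1 + k1 r^2 times it, then the intrinsics apply), "T" (4x4, takes a point from camera to world coordinates); the wrist camera has in their place "mount" (4x4, takes a point from camera to tool coordinates, whose origin is the TCP and whose axes are the flange's). Camera axes: x right, y up, looking along -z (the intrinsics and any distortion apply to the point x, -y, -z); pixel columns grow to the right and rows downward; lengths in mm; the calibration is good to about 2 mm. A picture is of the moment at which its call begins: read the wrist's pose just before it. calibration takes no time and is no camera call.
- env.finish_job(): hands the job in, once; it reports no verdict.
The state is a dict: "time_s": time; "joints": joint angles; "qvel": joint speeds; "tau": joint torques, N m; "position": TCP position; "ee_rot": TCP orientation; "ft_force": force on the tool from outside, world axes, zero at the start; "wrist_torque": the same for the moment, N m; "finger_gap": finger opening in mm.
Only numpy, scipy, OpenCV 4.12 (cv2) and the standard library are available. Lean on these libraries where they do the work, as an engineer would, in place of code of your own. Each camera call takes 0.05 s, during which the arm holds its last target.

## Working session

There is one attempt and no reset: what is moved stays moved. The work goes in short steps, Python scripts to look and compute and a shell command to move; the robot and the scene stay as the last step left them, time stands still between calls to the robot, and variables do not carry over. Pictures are saved under pics/ and viewed, and the job is handed in when it is done.

```bash
ls; mkdir -p pics
python3 - <<'E'
from cell import observe, eyes, env
import cv2
s=observe();print(s)
for n in("side","top","wrist"):
    cv2.imwrite(f"pics/{n}0.png",eyes.read_camera(n)); print(n,eyes.calibration(n))
E
```

```text
pics
{'time_s': 0.0, 'joints': array([ 1.05031531,  0.6001165 , -0.00253807,  1.60012022,  0.00177919,
        0.94289883, -0.07979639]), 'qvel': array([ 0.00047597,  0.00032207,  0.00129913,  0.00029023, -0.00125009,
        0.00115539,  0.00074974]), 'tau': array([-9.28332556e-04, -7.65048337e+01,  1.49706166e+00, -2.52345014e+01,
       -5.24248858e-02,  1.70274399e-02,  1.66803120e-04]), 'position': array([ 311.06157772, -654.34100813,  217.76972077]), 'ee_rot': array([-3.06312126e+00, -6.91129810e-01,  7.26107237e-04]), 'ft_force': array([-0.28791232,  0.82424985, -0.65233315]), 'wrist_torque': array([ 0.01493205,  0.0178718 , -0.00200232]), 'finger_gap': 92.95236047330476}
side {'fx': 482.17287805228204, 'fy': 482.17287805228204, 'cx': 321.1056530635602, 'cy': 202.0996818284091, 'k1': -0.12592709191104473, 'T': array([[-9.79734757e-01,  1.04335784e-01, -1.70979093e-01,
         3.97816255e+02],
       [-1.99130064e-01, -5.99462903e-01,  7.75236380e-01,
         9.93799274e+02],
       [-2.16107276e-02,  7.93573104e-01,  6.08091033e-01,
         8.84954871e+02],
       [ 0.00000
[... 344 characters left out ...]
18161679e-03,
         3.74703493e+01],
       [-7.51560525e-03,  1.14190412e-01,  9.93430453e-01,
         1.20408868e+03],
       [ 0.00000000e+00,  0.00000000e+00,  0.00000000e+00,
         1.00000000e+00]])}
wrist {'fx': 309.22566338609704, 'fy': 309.22566338609704, 'cx': 317.2312182421148, 'cy': 201.5241550859517, 'k1': -0.012031676803530948, 'mount': array([[ 1.64983455e-04,  9.67523631e-01,  2.52780532e-01,
         7.02554152e+01],
       [ 9.99999933e-01, -2.42566054e-04,  2.75752825e-04,
        -9.69465987e-01],
       [ 3.28113351e-04,  2.52780469e-01, -9.67523605e-01,
        -1.64410842e+02],
       [ 0.00000000e+00,  0.00000000e+00,  0.00000000e+00,
         1.00000000e+00]])}
```

View pics/side0.png

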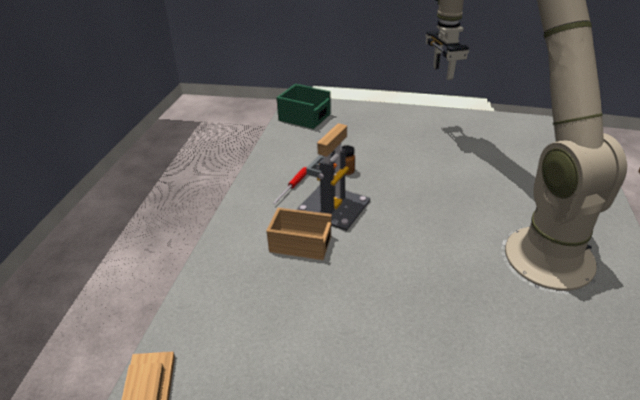

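View pics/top0.png

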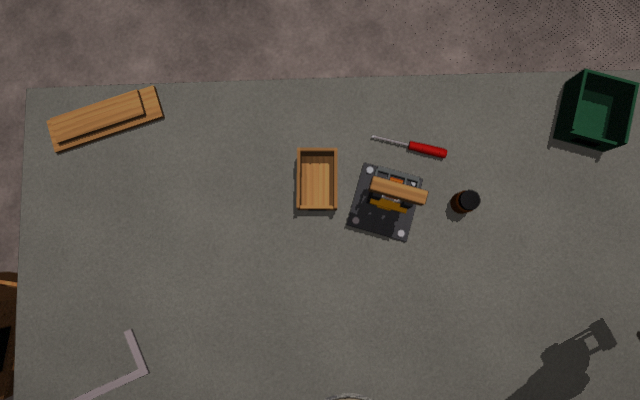

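The side view shows the prop at about (335,180), with the bin at (300,235) and the jar at (348,158). The top view shows the head bar at about (398,191), with the bin at (317,180), the jar at (465,202) and the screwdriver at (410,147). I'll enlarge both.

Run:
```python
import cv2
a=cv2.imread("pics/top0.png")[150:250,340:490]; cv2.imwrite("pics/topc.png",cv2.resize(a,None,fx=5,fy=5,interpolation=cv2.INTER_CUBIC))
a=cv2.imread("pics/side0.png")[115:235,260:390]; cv2.imwrite("pics/sidec.png",cv2.resize(a,None,fx=5,fy=5,interpolation=cv2.INTER_CUBIC))
```

```text
(no output)
```

View pics/topc.png

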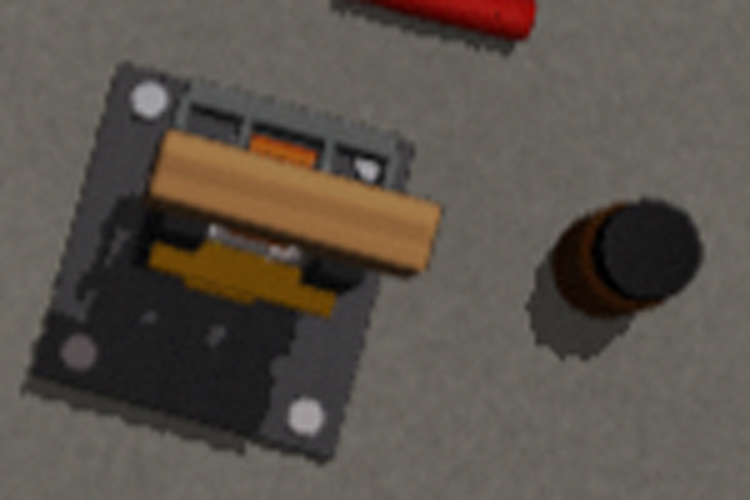

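View pics/sidec.png

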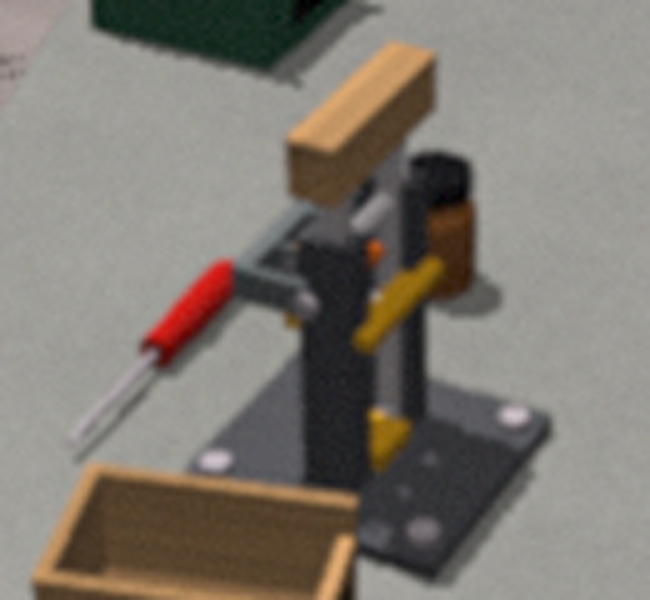

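```bash
cat > h.py <<'E'
import numpy as np,cv2
from cell import observe,eyes,env
def ray(cal,px,T):
    K=np.array([[cal['fx'],0,cal['cx']],[0,cal['fy'],cal['cy']],[0,0,1]]);
    d=np.array([cal['k1'],0,0,0,0.])
    u=cv2.undistortPoints(np.array([[px]],float),K,d)[0,0]
    v=T[:3,:3]@np.array([u[0],-u[1],-1]); return T[:3,3],v
def onz(cal,px,z,T=None):
    o,v=ray(cal,px,cal['T'] if T is None else T); return o+v*(z-o[2])/v[2]
def proj(cal,P,T=None):
    T=cal['T'] if T is None else T
    p=T[:3,:3].T@(np.array(P,float)-T[:3,3]); K=np.array([[cal['fx'],0,cal['cx']],[0,cal['fy'],cal['cy']],[0,0,1]])
    q=np.array([[[p[0],-p[1],-p[2]]]]); return cv2.projectPoints(q,np.zeros(3),np.zeros(3),K,np.array([cal['k1'],0,0,0,0.]))[0][0,0]
E
python3 - <<'E'
from h import *
c=eyes.calibration('top'); f=lambda x,y:((x+.5)/5-.5+340,(y+.5)/5-.5+150)
H=[onz(c,f(*p),250) for p in[(168,130),(441,207),(428,262),(150,198)]]
print(np.round(H,1),np.mean(H,0)); 
B=[onz(c,f(*p),14) for p in[(150,99),(367,168),(305,416),(78,352)]]
print(np.round(B,1),np.mean(B,0))
d=H[0]-H[1]; print('head y ang',np.degrees(np.arctan2(d[1],d[0])),np.linalg.norm(d))
for a,b in((0,1),(3,2),(2,1),(3,0)):
    d=B[a]-B[b];print(np.degrees(np.arctan2(d[1],d[0])),np.linalg.norm(d))
s=eyes.calibration('side');g=lambda x,y:((x+.5)/5-.5+260,(y+.5)/5-.5+115)
S=[onz(s,g(*p),250) for p in[(289,145),(395,43),(435,56),(330,154)]]
print(np.round(S,1),np.mean(S,0))
from scipy.spatial.transform import Rotation as R
o=observe();print(np.round(R.from_rotvec(o['ee_rot']).as_matrix(),3))
print(onz(c,f(648,249),85),onz(c,(317,180),75),onz(c,(427,149),15))
E
```

```text
[[ 637.8  -62.6  250. ]
 [ 602.2 -174.5  250. ]
 [ 579.4 -167.9  250. ]
 [ 609.5  -54.   250. ]] [ 607.25094537 -114.74782068  250.        ]
[[ 691.4  -78.7   14. ]
 [ 651.8 -189.7   14. ]
 [ 524.6 -151.5   14. ]
 [ 560.8  -36.4   14. ]] [ 607.14261411 -114.06535749   14.        ]
head y ang 72.33150334781658 117.44575225007601
70.38609655610509 117.84404269958677
72.52196307159612 120.59261653047102
163.27237050545304 132.81171440204608
162.06631661424686 137.19662348567508
[[ 635.2  -57.2  250. ]
 [ 600.1 -175.   250. ]
 [ 575.9 -163.8  250. ]
 [ 612.6  -51.7  250. ]] [ 605.94513351 -111.94776195  250.        ]
[[ 0.903  0.429 -0.001]
 [ 0.429 -0.903  0.001]
 [-0.    -0.001 -1.   ]]
[ 598.32809237 -310.74486441   85.        ] [658.39277958  57.77323668  75.        ] [ 740.73710664 -230.72341909   15.        ]
```

The head centre is at about (607,-114) and frame x points at about -17.7°. I'll move above it with a roll of about -47°.

```bash
python3 -m inch '[{"delta_pos":[0,0,-0.04],"roll":0,"jaw":1},{"delta_pos":[0.03,-0.02,-0.085],"roll":-5,"jaw":1},{"delta_pos":[0.08,-0.058,-0.1],"roll":-10,"jaw":1},{"delta_pos":[0.13,-0.094,-0.1],"roll":-15,"jaw":1},{"delta_pos":[0.18,-0.13,-0.1],"roll":-20,"jaw":1},{"delta_pos":[0.23,-0.166,-0.1],"roll":-25,"jaw":1},{"delta_pos":[0.28,-0.202,-0.1],"roll":-30,"jaw":1},{"delta_pos":[0.33,-0.238,-0.1],"roll":-35,"jaw":1},{"delta_pos":[0.38,-0.275,-0.1],"roll":-40,"jaw":1},{"delta_pos":[0.43,-0.311,-0.1],"roll":-44,"jaw":1},{"delta_pos":[0.47,-0.34,-0.1],"roll":-47,"jaw":1},{"delta_pos":[0.49,-0.354,-0.1],"roll":-47,"jaw":1},{"delta_pos":[0.499,-0.361,-0.1],"roll":-47,"jaw":1},{"delta_pos":[0.499,-0.361,-0.1],"roll":-47,"jaw":1},{"delta_pos":[0.499,-0.361,-0.1],"roll":-47,"jaw":1},{"delta_pos":[0.499,-0.361,-0.1],"roll":-47,"jaw":1}]'
python3 - <<'E'
from h import *
from scipy.spatial.transform import Rotation as R
o=observe();print(o['position'],np.round(o['joints'],3));print(np.round(R.from_rotvec(o['ee_rot']).as_matrix(),4),o['ft_force'])
w=eyes.read_camera('wrist');cv2.imwrite('pics/w1.png',w)
E
```

```text
time_s: 2.15
position: [606.5, -115.8, 318.6]
ee_rot: [2.536, 1.854, -0.001]
ft_force: [-0.5, -0.0, -0.7]
finger_gap: 92.8
[ 606.47207177 -115.82139883  318.64802544] [ 0.327  0.391 -0.327  1.724  0.142  1.049 -0.357]
[[ 3.037e-01  9.528e-01 -2.000e-04]
 [ 9.528e-01 -3.037e-01 -5.000e-04]
 [-5.000e-04 -1.000e-04 -1.000e+00]] [-0.46680457 -0.02838304 -0.66277904]
```

View pics/w1.png

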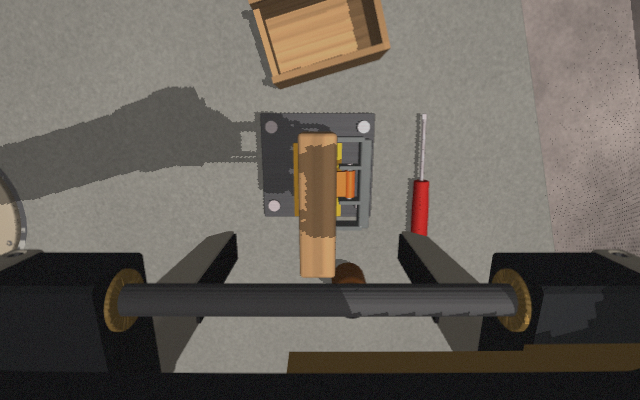

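The wrist view shows the head upright in the picture, with top-face corners at (300,135), (336,135), (335,276) and (300,276). It lies centred between the fingers.

Run:
```python
from h import *
from scipy.spatial.transform import Rotation as R
o=observe();c=eyes.calibration('wrist');T=np.eye(4);T[:3,:3]=R.from_rotvec(o['ee_rot']).as_matrix();T[:3,3]=o['position']
W=T@c['mount']
H=np.array([onz(c,p,250,W) for p in[(300,135),(336,135),(335.5,276),(300,276)]])
print(H,H.mean(0),(T[:3,:3].T@(H.mean(0)-o['position'])))
print(T[:3,:3].T@(H-o['position']).T)
B=np.array([onz(c,p,14,W) for p in[(271,127),(364,127),(274,206)]]); print(B,(B[1]+B[2])/2)
```

```text
[[ 612.47855159  -53.79692667  250.        ]
 [ 637.79395991  -61.85260075  250.        ]
 [ 604.270181   -171.64976169  250.        ]
 [ 576.12359422 -162.69266008  250.        ]] [ 607.66657168 -112.4979873   250.        ] [ 3.34018557  0.10045143 68.67146665]
[[ 60.73422751  60.73895404 -54.05383587 -54.05860338]
 [-13.12426362  13.44195099  14.81077604 -14.7266577 ]
 [ 68.64839671  68.64982555  68.69461659  68.69302776]]
[[ 559.9385988   -35.7528548    14.        ]
 [ 690.76823265  -77.38561251   14.        ]
 [ 523.4316533  -151.11518594   14.        ]] [ 607.09994297 -114.25039922   14.        ]
```

```bash
python3 -m inch '[{"delta_pos":[0.002,0,0.02],"roll":0,"jaw":1},{"delta_pos":[0.002,0,0.045],"roll":0,"jaw":1},{"delta_pos":[0.002,0,0.07],"roll":0,"jaw":1},{"delta_pos":[0.002,0,0.09],"roll":0,"jaw":1},{"delta_pos":[0.002,0,0.1],"roll":0,"jaw":1},{"delta_pos":[0.002,0,0.105],"roll":0,"jaw":1},{"delta_pos":[0.002,0,0.105],"roll":0,"jaw":1},{"delta_pos":[0.002,0,0.105],"roll":0,"jaw":0},{"delta_pos":[0.002,0,0.105],"roll":0,"jaw":-0.2},{"delta_pos":[0.002,0,0.105],"roll":0,"jaw":-0.3},{"delta_pos":[0.002,0,0.105],"roll":0,"jaw":-0.3}]' 30
python3 - <<'E'
from h import *
w=eyes.read_camera('wrist');cv2.imwrite('pics/w2.png',w)
E
```

```text
time_s: 3.58
position: [607.6, -112.6, 213.8]
ee_rot: [2.535, 1.856, 0.0]
ft_force: [-0.2, -0.0, 0.2]
finger_gap: 57.7
```

View pics/w2.png

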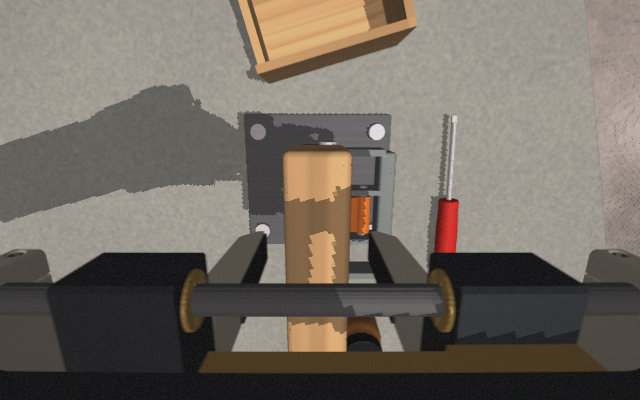

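The head (columns 284 to 350) is centred between the pads. Now I'll close.

```bash
python3 -m inch '[{"delta_pos":[0,0,0],"roll":0,"jaw":-0.3},{"delta_pos":[0,0,0],"roll":0,"jaw":-0.4},{"delta_pos":[0,0,0],"roll":0,"jaw":-0.6},{"delta_pos":[0,0,0],"roll":0,"jaw":-1},{"delta_pos":[0,0,0],"roll":0,"jaw":-1},{"delta_pos":[0,0,0],"roll":0,"jaw":-1},{"delta_pos":[0,0,0],"roll":0,"jaw":-1}]' 30
```

```text
time_s: 4.5
position: [607.5, -112.6, 213.6]
ee_rot: [-2.535, -1.856, 0.0]
ft_force: [-1.1, 0.6, 0.4]
finger_gap: 29.5
```

```bash
python3 -m inch '[{"delta_pos":[0,0,-0.003],"roll":0,"jaw":-1},{"delta_pos":[0,0,-0.006],"roll":0,"jaw":-1},{"delta_pos":[0,0,-0.01],"roll":0,"jaw":-1},{"delta_pos":[0,0,-0.014],"roll":0,"jaw":-1},{"delta_pos":[0,0,-0.018],"roll":0,"jaw":-1},{"delta_pos":[0,0,-0.022],"roll":0,"jaw":-1},{"delta_pos":[0,0,-0.026],"roll":0,"jaw":-1},{"delta_pos":[0,0,-0.030],"roll":0,"jaw":-1},{"delta_pos":[0,0,-0.030],"roll":0,"jaw":-1}]'
python3 - <<'E'
from h import *
print(observe()['position'],observe()['ft_force'])
w=eyes.read_camera('wrist');cv2.imwrite('pics/w3.png',w[100:280,200:440].repeat(3,0).repeat(3,1))
w=eyes.read_camera('side');cv2.imwrite('pics/s3.png',cv2.resize(w[100:220,260:390],None,fx=5,fy=5,interpolation=2))
E
```

```text
time_s: 5.62
position: [607.7, -112.6, 243.9]
ee_rot: [2.534, 1.856, 0.0]
ft_force: [0.3, -0.1, -7.4]
finger_gap: 30.0
[ 607.65806992 -112.59597284  243.9312281 ] [ 0.31862129 -0.09571915 -7.3983243 ]
```

View pics/w3.png

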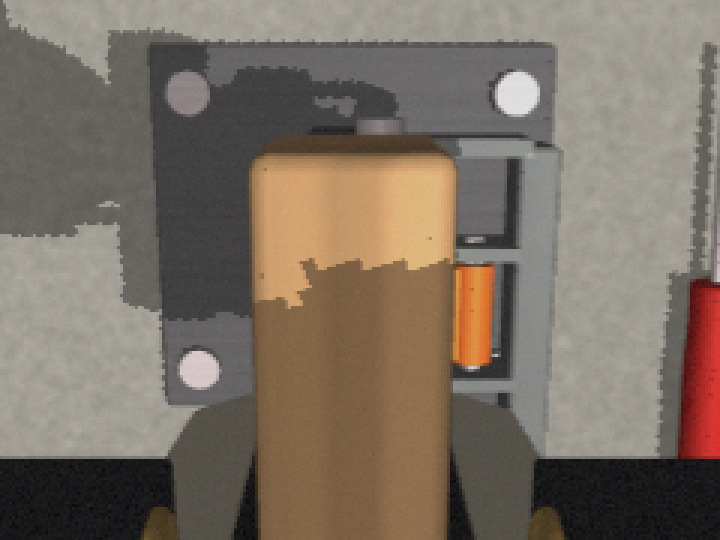

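View pics/s3.png

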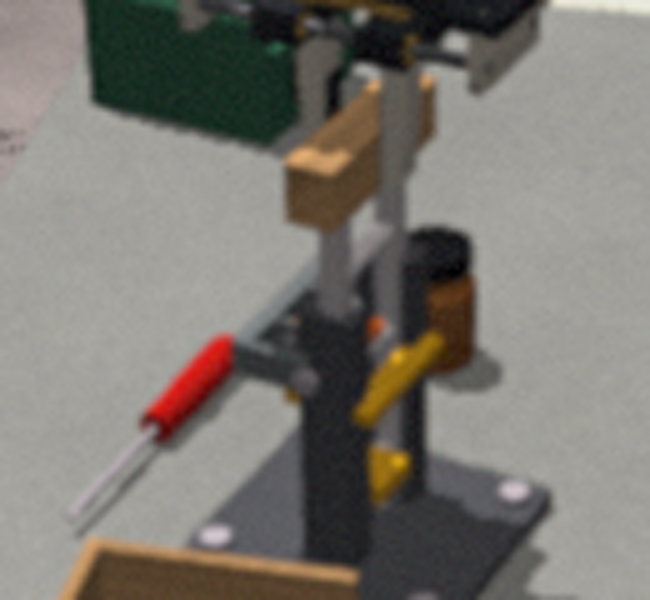

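The ladder is lifted 30 mm and the ladder weight reads about 7 N. The pawl (crop 473,315) is still level. I'll keep going.

```bash
python3 -m inch '[{"delta_pos":[0,0,-0.003],"roll":0,"jaw":-1},{"delta_pos":[0,0,-0.006],"roll":0,"jaw":-1},{"delta_pos":[0,0,-0.009],"roll":0,"jaw":-1},{"delta_pos":[0,0,-0.012],"roll":0,"jaw":-1},{"delta_pos":[0,0,-0.015],"roll":0,"jaw":-1},{"delta_pos":[0,0,-0.018],"roll":0,"jaw":-1},{"delta_pos":[0,0,-0.020],"roll":0,"jaw":-1},{"delta_pos":[0,0,-0.020],"roll":0,"jaw":-1}]'
python3 - <<'E'
from h import *
print(observe()['position'],observe()['ft_force'])
w=eyes.read_camera('wrist');cv2.imwrite('pics/w4.png',w[100:280,200:440].repeat(3,0).repeat(3,1))
w=eyes.read_camera('side');cv2.imwrite('pics/s4.png',cv2.resize(w[100:220,260:390],None,fx=5,fy=5,interpolation=2))
E
```

```text
time_s: 6.72
position: [607.5, -112.5, 263.7]
ee_rot: [2.535, 1.856, -0.0]
ft_force: [0.3, 0.3, -5.8]
finger_gap: 29.6
[ 607.50950934 -112.53512002  263.74544305] [ 0.27360311  0.29201347 -5.79246387]
```

View pics/w4.png

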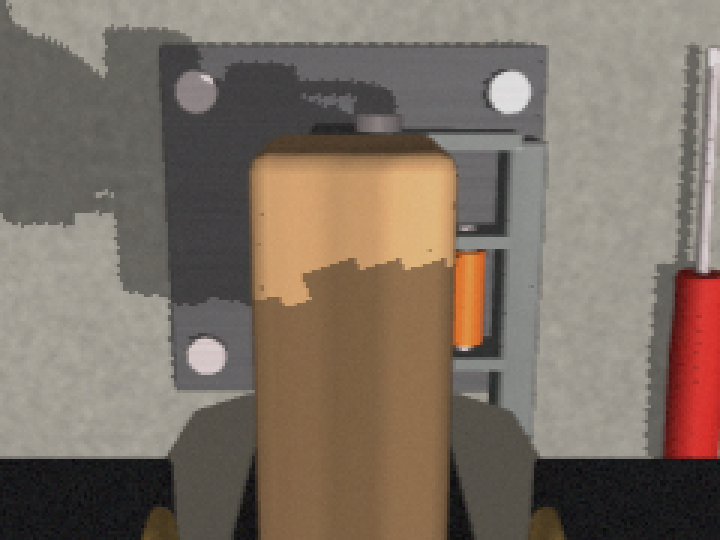

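View pics/s4.png

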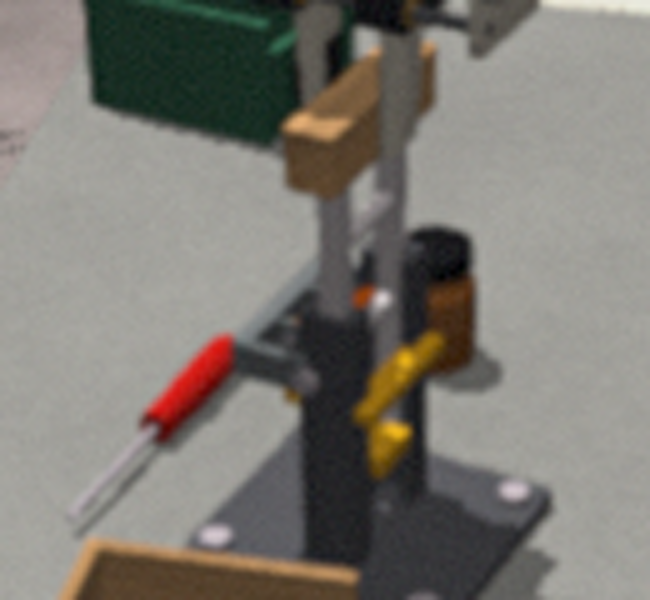

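At 50 mm rise the orange pawl tip has risen in the side crop, from (377,327) to (365,297), with the rung at (381,300). The pawl is tipping, so I'll go up in fine steps.

```bash
python3 -m inch '[{"delta_pos":[0,0,-0.002],"roll":0,"jaw":-1},{"delta_pos":[0,0,-0.004],"roll":0,"jaw":-1},{"delta_pos":[0,0,-0.006],"roll":0,"jaw":-1},{"delta_pos":[0,0,-0.008],"roll":0,"jaw":-1},{"delta_pos":[0,0,-0.010],"roll":0,"jaw":-1},{"delta_pos":[0,0,-0.012],"roll":0,"jaw":-1},{"delta_pos":[0,0,-0.012],"roll":0,"jaw":-1}]'
python3 - <<'E'
from h import *
print(observe()['position'],observe()['ft_force'])
w=eyes.read_camera('side');a=cv2.resize(w[100:190,290:370],None,fx=5,fy=5,interpolation=2)
w=eyes.read_camera('wrist');b=w[120:270,330:400].repeat(3,0).repeat(3,1)
cv2.imwrite('pics/s5.png',np.hstack([a,b]))
E
```

```text
time_s: 7.7
position: [607.6, -112.6, 275.8]
ee_rot: [2.535, 1.856, 0.0]
ft_force: [-0.5, -0.4, -6.0]
finger_gap: 29.7
[ 607.55889803 -112.55399978  275.80462973] [-0.53478765 -0.35899533 -6.01035546]
```

View pics/s5.png

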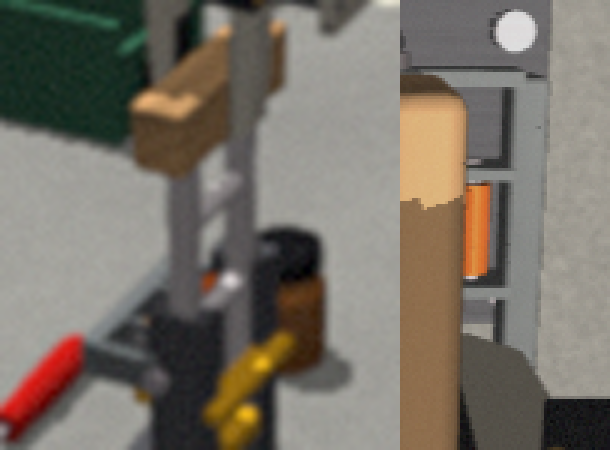

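The pawl is still tipped up, with orange showing at (207,283) beside the rung at (228,287). I'll continue.

```bash
python3 -m inch '[{"delta_pos":[0,0,-0.002],"roll":0,"jaw":-1},{"delta_pos":[0,0,-0.004],"roll":0,"jaw":-1},{"delta_pos":[0,0,-0.006],"roll":0,"jaw":-1},{"delta_pos":[0,0,-0.008],"roll":0,"jaw":-1},{"delta_pos":[0,0,-0.008],"roll":0,"jaw":-1},{"delta_pos":[0,0,-0.008],"roll":0,"jaw":-1},{"delta_pos":[0,0,-0.008],"roll":0,"jaw":-1}]'
python3 - <<'E'
from h import *
print(observe()['position'],observe()['ft_force'])
w=eyes.read_camera('side');a=cv2.resize(w[100:190,290:370],None,fx=5,fy=5,interpolation=2)
w=eyes.read_camera('wrist');b=w[120:270,330:400].repeat(3,0).repeat(3,1)
cv2.imwrite('pics/s6.png',np.hstack([a,b]))
E
```

```text
time_s: 8.68
position: [607.3, -112.5, 283.5]
ee_rot: [-2.534, -1.856, 0.001]
ft_force: [-2.0, -0.2, -5.6]
finger_gap: 30.1
[ 607.31140106 -112.47923183  283.49851469] [-1.95103676 -0.20375557 -5.61142492]
```

View pics/s6.png

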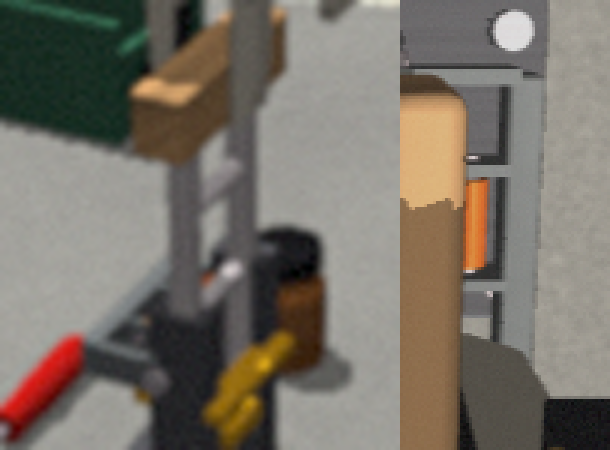

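```bash
python3 -m inch '[{"delta_pos":[0,0,-0.0015],"roll":0,"jaw":-1},{"delta_pos":[0,0,-0.003],"roll":0,"jaw":-1},{"delta_pos":[0,0,-0.0045],"roll":0,"jaw":-1},{"delta_pos":[0,0,-0.006],"roll":0,"jaw":-1},{"delta_pos":[0,0,-0.006],"roll":0,"jaw":-1},{"delta_pos":[0,0,-0.006],"roll":0,"jaw":-1},{"delta_pos":[0,0,-0.006],"roll":0,"jaw":-1}]'
python3 - <<'E'
from h import *
print(observe()['position'],observe()['ft_force'])
w=eyes.read_camera('side');a=cv2.resize(w[100:190,290:370],None,fx=5,fy=5,interpolation=2)
w=eyes.read_camera('wrist');b=w[120:270,330:400].repeat(3,0).repeat(3,1)
cv2.imwrite('pics/s7.png',np.hstack([a,b]))
E
```

```text
time_s: 9.65
position: [607.5, -112.6, 289.5]
ee_rot: [-2.535, -1.856, 0.0]
ft_force: [1.0, -0.1, -6.6]
finger_gap: 30.1
[ 607.51744639 -112.57331878  289.52853675] [ 1.02467505 -0.11505873 -6.62802935]
```

View pics/s7.png

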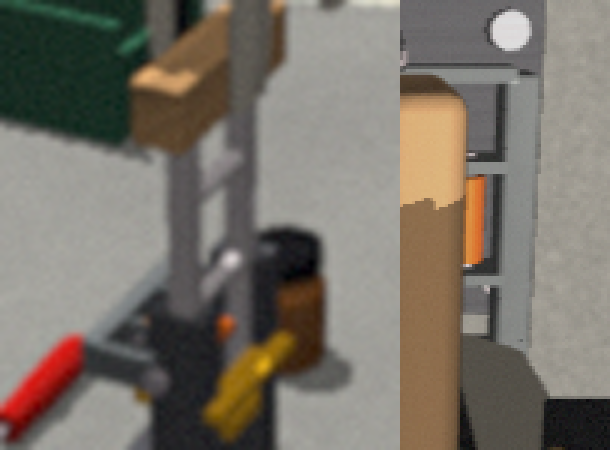

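The pawl has dropped back, with its orange tip at (226,323) at its level position and the rung at (230,260) above it. Now I'll lower carefully.

```bash
python3 -m inch '[{"delta_pos":[0,0,0.002],"roll":0,"jaw":-1},{"delta_pos":[0,0,0.004],"roll":0,"jaw":-1},{"delta_pos":[0,0,0.006],"roll":0,"jaw":-1},{"delta_pos":[0,0,0.008],"roll":0,"jaw":-1},{"delta_pos":[0,0,0.010],"roll":0,"jaw":-1},{"delta_pos":[0,0,0.012],"roll":0,"jaw":-1},{"delta_pos":[0,0,0.014],"roll":0,"jaw":-1},{"delta_pos":[0,0,0.014],"roll":0,"jaw":-1},{"delta_pos":[0,0,0.014],"roll":0,"jaw":-1}]'
python3 - <<'E'
from h import *
print(observe()['position'],observe()['ft_force'])
w=eyes.read_camera('side');a=cv2.resize(w[100:190,290:370],None,fx=5,fy=5,interpolation=2)
cv2.imwrite('pics/s8.png',a)
E
```

```text
time_s: 10.88
position: [607.6, -112.6, 275.6]
ee_rot: [2.535, 1.856, 0.0]
ft_force: [-1.1, 0.5, -5.6]
finger_gap: 30.0
[ 607.59485906 -112.58948486  275.63753355] [-1.14213452  0.47590652 -5.59893869]
```

View pics/s8.png

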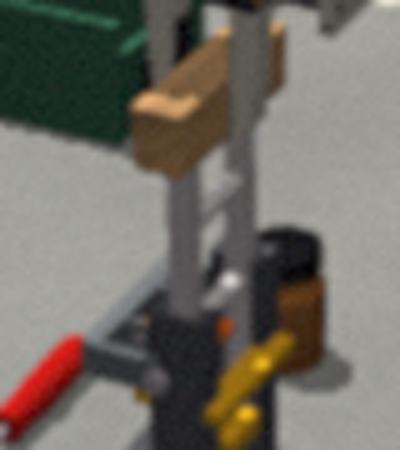

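```bash
python3 -m inch '[{"delta_pos":[0,0,0.0005],"roll":0,"jaw":-1},{"delta_pos":[0,0,0.001],"roll":0,"jaw":-1},{"delta_pos":[0,0,0.0015],"roll":0,"jaw":-1},{"delta_pos":[0,0,0.002],"roll":0,"jaw":-1},{"delta_pos":[0,0,0.0025],"roll":0,"jaw":-1},{"delta_pos":[0,0,0.003],"roll":0,"jaw":-1}]'
```

```text
time_s: 11.68
position: [607.5, -112.6, 272.5]
ee_rot: [-2.535, -1.856, 0.0]
ft_force: [-0.1, -0.5, -5.8]
finger_gap: 29.8
```

```bash
python3 -m inch '[{"delta_pos":[0,0,0.0005],"roll":0,"jaw":-1},{"delta_pos":[0,0,0.001],"roll":0,"jaw":-1},{"delta_pos":[0,0,0.0015],"roll":0,"jaw":-1},{"delta_pos":[0,0,0.002],"roll":0,"jaw":-1}]'
```

```text
time_s: 12.18
position: [607.5, -112.6, 270.6]
ee_rot: [2.535, 1.856, -0.0]
ft_force: [0.5, -0.2, -6.6]
finger_gap: 30.1
```

```bash
python3 -m inch '[{"delta_pos":[0,0,0.0005],"roll":0,"jaw":-1},{"delta_pos":[0,0,0.001],"roll":0,"jaw":-1},{"delta_pos":[0,0,0.0015],"roll":0,"jaw":-1},{"delta_pos":[0,0,0.002],"roll":0,"jaw":-1}]'
```

```text
time_s: 12.68
position: [607.5, -112.5, 268.5]
ee_rot: [-2.535, -1.856, 0.0]
ft_force: [-0.0, -0.2, -6.0]
finger_gap: 30.2
```

```bash
python3 -m inch '[{"delta_pos":[0,0,0.0005],"roll":0,"jaw":-1},{"delta_pos":[0,0,0.001],"roll":0,"jaw":-1},{"delta_pos":[0,0,0.0015],"roll":0,"jaw":-1}]'
python3 - <<'E'
from h import *
w=eyes.read_camera('side');a=cv2.resize(w[100:190,290:370],None,fx=6,fy=6,interpolation=2)
cv2.imwrite('pics/s9.png',a)
E
```

```text
time_s: 13.05
position: [607.5, -112.6, 267.1]
ee_rot: [2.535, 1.856, -0.0]
ft_force: [0.1, 0.5, -6.6]
finger_gap: 29.7
```

View pics/s9.png

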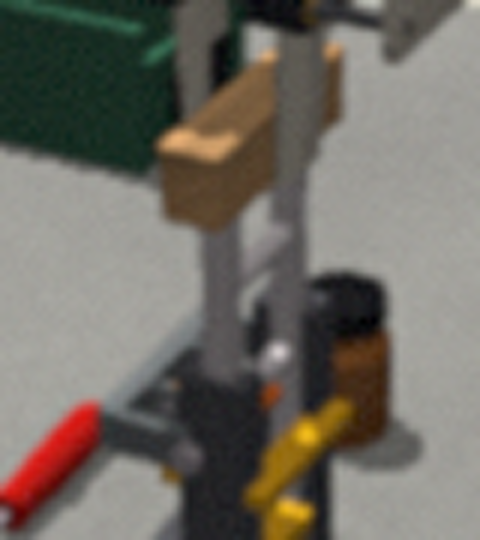

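The rung at (277,355) is still a few mm above the pawl at (270,397).

```bash
python3 -m inch '[{"delta_pos":[0,0,0.0005],"roll":0,"jaw":-1},{"delta_pos":[0,0,0.001],"roll":0,"jaw":-1},{"delta_pos":[0,0,0.001],"roll":0,"jaw":-1}]'; python3 -m inch '[{"delta_pos":[0,0,0.0005],"roll":0,"jaw":-1},{"delta_pos":[0,0,0.001],"roll":0,"jaw":-1},{"delta_pos":[0,0,0.001],"roll":0,"jaw":-1}]'
```

```text
time_s: 13.48
position: [607.6, -112.6, 266.1]
ee_rot: [-2.535, -1.856, 0.0]
ft_force: [-0.1, -0.5, -6.9]
finger_gap: 29.9
time_s: 13.85
position: [607.5, -112.6, 265.0]
ee_rot: [-2.535, -1.856, 0.0]
ft_force: [0.5, -0.5, -5.6]
finger_gap: 29.7
```

```bash
python3 -m inch '[{"delta_pos":[0,0,0.0005],"roll":0,"jaw":-1},{"delta_pos":[0,0,0.001],"roll":0,"jaw":-1},{"delta_pos":[0,0,0.001],"roll":0,"jaw":-1}]'
```

```text
time_s: 14.22
position: [607.5, -112.6, 264.1]
ee_rot: [-2.535, -1.856, 0.0]
ft_force: [0.1, -0.3, -6.4]
finger_gap: 30.0
```

Run:
```python
from h import *
F=np.array([observe()['ft_force']]);print(F)
w=eyes.read_camera('side');print(observe()['ft_force']);a=cv2.resize(w[100:190,290:370],None,fx=6,fy=6,interpolation=2)
cv2.imwrite('pics/s10.png',a)
```

```text
[[ 0.11622796 -0.25268957 -6.407004  ]]
[-0.59926976  0.63534179 -6.68837237]
```

View pics/s10.png

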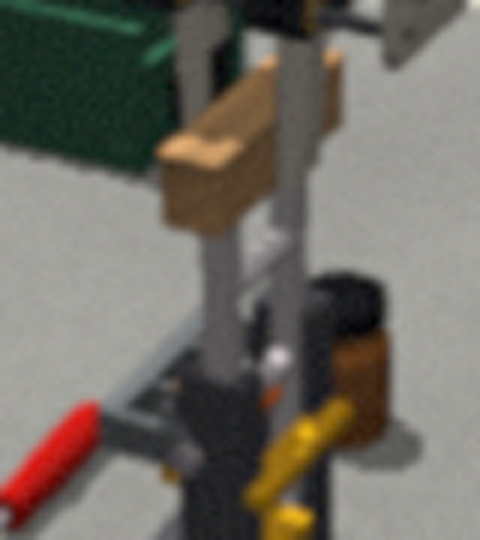

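```bash
python3 -m inch '[{"delta_pos":[0,0,0.0005],"roll":0,"jaw":-1},{"delta_pos":[0,0,0.001],"roll":0,"jaw":-1},{"delta_pos":[0,0,0.001],"roll":0,"jaw":-1}]'
```

```text
time_s: 14.65
position: [607.6, -112.6, 263.3]
ee_rot: [2.535, 1.856, 0.0]
ft_force: [0.6, -0.8, -4.1]
finger_gap: 29.9
```

```bash
python3 -m inch '[{"delta_pos":[0,0,0.0005],"roll":0,"jaw":-1},{"delta_pos":[0,0,0.001],"roll":0,"jaw":-1},{"delta_pos":[0,0,0.001],"roll":0,"jaw":-1}]'
```

```text
time_s: 15.02
position: [607.6, -112.5, 262.9]
ee_rot: [2.534, 1.856, 0.001]
ft_force: [-2.3, -0.6, 5.5]
finger_gap: 30.0
```

It's in contact: the rung now bears the ladder's weight plus about 5 N. I'll ease off 0.5 mm to near-zero wrist force and look.

```bash
python3 -m inch '[{"delta_pos":[0,0,-0.0005],"roll":0,"jaw":-1},{"delta_pos":[0,0,-0.0005],"roll":0,"jaw":-1},{"delta_pos":[0,0,-0.0005],"roll":0,"jaw":-1}]'
python3 - <<'E'
from h import *
w=eyes.read_camera('side');a=cv2.resize(w[100:190,290:370],None,fx=6,fy=6,interpolation=2)
print(observe()['ft_force'])
cv2.imwrite('pics/s11.png',a)
E
```

```text
time_s: 15.4
position: [607.7, -112.5, 262.9]
ee_rot: [2.534, 1.856, 0.0]
ft_force: [-3.0, 0.2, 4.6]
finger_gap: 29.5
[-2.02070296  0.70731595  6.59047518]
```

View pics/s11.png

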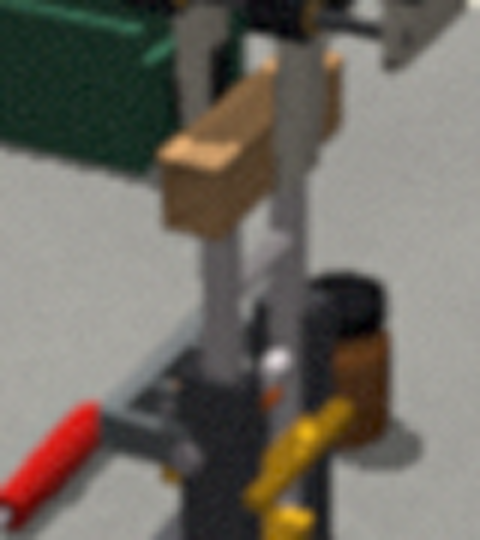

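```bash
python3 -m inch '[{"delta_pos":[0,0,-0.0003],"roll":0,"jaw":-1},{"delta_pos":[0,0,-0.0005],"roll":0,"jaw":-1},{"delta_pos":[0,0,-0.0005],"roll":0,"jaw":-1}]'
```

```text
time_s: 15.82
position: [607.6, -112.6, 263.0]
ee_rot: [2.535, 1.856, 0.0]
ft_force: [-1.4, -0.0, 2.6]
finger_gap: 29.6
```

```bash
python3 -m inch '[{"delta_pos":[0,0,-0.0002],"roll":0,"jaw":-1},{"delta_pos":[0,0,-0.0002],"roll":0,"jaw":-0.3},{"delta_pos":[0,0,-0.0002],"roll":0,"jaw":-0.2},{"delta_pos":[0,0,-0.0002],"roll":0,"jaw":0.1},{"delta_pos":[0,0,-0.0002],"roll":0,"jaw":0.4},{"delta_pos":[0,0,-0.0002],"roll":0,"jaw":0.6},{"delta_pos":[0,0,-0.0002],"roll":0,"jaw":0.6}]'
python3 - <<'E'
from h import *
w=eyes.read_camera('side');a=cv2.resize(w[100:190,290:370],None,fx=6,fy=6,interpolation=2)
w=eyes.read_camera('wrist');cv2.imwrite('pics/w12.png',w)
cv2.imwrite('pics/s12.png',a)
E
```

```text
time_s: 16.7
position: [607.6, -112.6, 263.3]
ee_rot: [2.535, 1.856, 0.0]
ft_force: [0.2, -1.7, -0.1]
finger_gap: 71.9
```

View pics/s12.png

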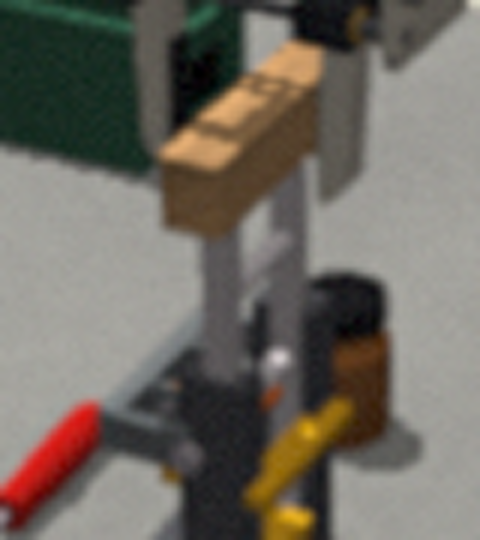

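View pics/w12.png

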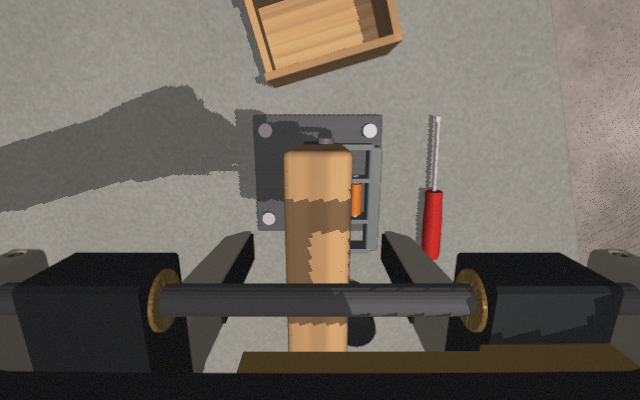

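The fingers are clear and the ladder has stayed up: the rung (277,362) is unchanged and the pawl (271,397) is level. I'll retreat straight up.

```bash
python3 -m inch '[{"delta_pos":[0,0,0],"roll":0,"jaw":0.8},{"delta_pos":[0,0,0],"roll":0,"jaw":0.8},{"delta_pos":[0,0,-0.01],"roll":0,"jaw":0.8},{"delta_pos":[0,0,-0.03],"roll":0,"jaw":0.8},{"delta_pos":[0,0,-0.06],"roll":0,"jaw":0.8},{"delta_pos":[0,0,-0.09],"roll":0,"jaw":0.8},{"delta_pos":[0,0,-0.1],"roll":0,"jaw":0.8},{"delta_pos":[0,0,-0.1],"roll":0,"jaw":0.8},{"delta_pos":[0,0,-0.1],"roll":0,"jaw":0.8},{"delta_pos":[0,0,-0.1],"roll":0,"jaw":0.8}]'
python3 - <<'E'
from h import *
print(observe()['ft_force'])
w=eyes.read_camera('side');a=cv2.resize(w[100:190,290:370],None,fx=6,fy=6,interpolation=2)
cv2.imwrite('pics/s13.png',a);cv2.imwrite('pics/s13f.png',w)
E
```

```text
time_s: 18.05
position: [607.2, -112.6, 362.2]
ee_rot: [-2.534, -1.855, 0.002]
ft_force: [-0.1, -1.0, -0.2]
finger_gap: 83.5
[-0.10392098 -1.00844835 -0.16359177]
```

View pics/s13.png

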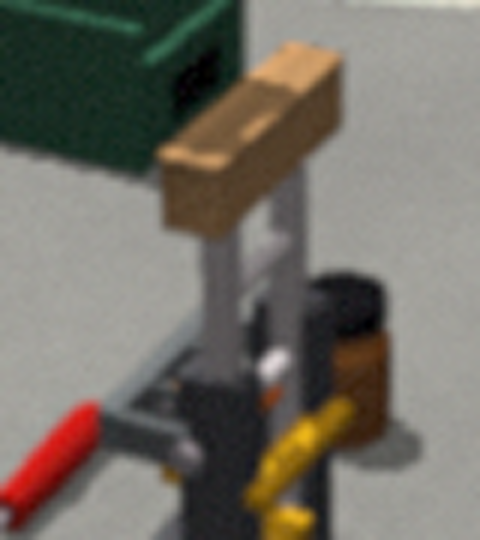

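View pics/s13f.png

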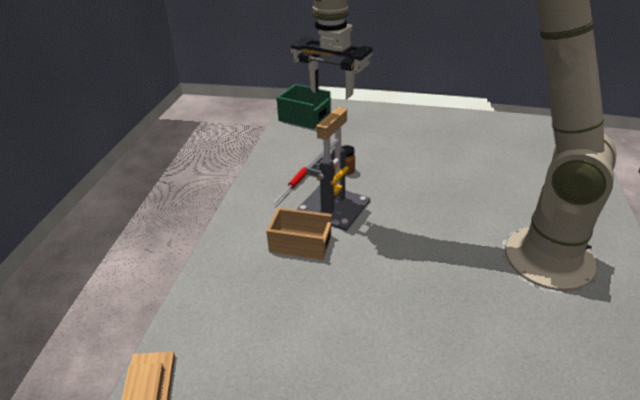

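The rung (275,362) is resting on the level pawl (270,398). The gripper is clear above, and the bin, jar and screwdriver have not moved. I'm handing the job in.

```bash
python3 -c "
from cell import env
print(env.finish_job())"
```

```text
the job is handed in; nothing more can be done
None
```

I lifted the ladder by its head about 76 mm. The pawl tipped up and dropped back level once the rung passed it, at between 70 and 76 mm. That stayed short of the stop at 92 mm.

I then lowered it in 0.5 mm steps until the rung met the pawl at about 49 mm rise, which puts the rung centre about 151 mm above the bench. I let go, retreated straight up and handed the job in at about 18 s; no verdict was reported.

- **Final pictures:** the rung sits on the level pawl, the ladder stays up and looks upright, and the gripper is clear. The bin, jar and screwdriver are where they were.
- **Wrist force at the end:** close to zero vertically (-0.2 N), with about 1 N sideways that looks like sensor drift.
- **Overshoot on contact:** the last lowering step pushed the ladder onto the pawl with up to about 6.6 N beyond its weight of about 6 N. That makes roughly 13 N in all, estimated from the wrist force, against the 25 N limit. My first 0.5 mm back-off did not reduce it. A second brought it to about 2.6 N, and I eased up another 0.2 mm while opening the fingers.

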